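# Clamp a sample and set the filter on a bench turbidity meter

## Robot

A 6-joint arm with a two-finger parallel gripper is mounted at the origin on the work surface; the furniture and walls round the work are solid. World frame = base frame: x ahead of the robot, y to its left, z up, the work surface at z = 0. Lengths are in mm, angles in degrees, forces in N, time in s.
With the tool pointing down it reaches from about 350 to 850 mm from the base axis. Payload 8.1 kg.
Tool frame: the origin (TCP) lies between the finger pads; the fingertips stand 25 mm ahead of it and the grasp point (between the pads) lies 6 mm ahead of it (r.tcp_to_tips is the distance from the TCP to the fingertips, in mm); z points along the fingers, y is the line along which they close (so a half turn about z gives the same grasp; the last joint's range is limited). The gripper opens to 85 mm and grips with 20 to 120 N. Pads are 22 mm wide; open, the fingers measure 114 mm over their backs; the gripper's body (76 mm by 85 mm) begins 54 mm behind the grasp point. The pads swing forward as they close: fully open they stand 13 mm farther back than shut.
Start: joints at [61.57, 7.471, 85.268, -0, 87.261, -4.893], TCP at [239.585, 550.095, 256.292] pointing down, gripper open.
Joint ranges: [-169.43, 169.43], [-51.17, 129.36], [1.28, 143.12], [-76.62, 256.62], [0, 156.53], [-152.29, 152.29]. Speed limits (degrees/s): [136.94, 136.94, 159.86, 180, 180, 180].

## Interface

Orientations are given as [roll, pitch, yaw] about the fixed x, y, z axes, in that order (R = Rz(yaw) Ry(pitch) Rx(roll)).
In Python, from bench import r gives the robot as it stands.
- The arm moves only by the tool apply_moves, never from a script. Its arguments are lists of equal length, an entry for each row: "angular": the turn, a rotation vector about the world's x, y, z in units of 8 degrees (1.0 is 8 degrees), a list of three; "travel": the shift along the world's x, y, z in units of 40 mm (1.0 is 40 mm), a list of three; "jaw": the opening, from 0 (shut) to 1 (fully open). A call has 1 to 20 rows; each row shifts and turns the commanded pose from where the row before left it; what a row does not reach is not made up. A row lasts 1/8 s, in which the tool goes at most 62.5 mm and 10.7 degrees, less where a joint would pass 70% of its speed; a pose out of reach is approached as far as the arm can. A call is refused whole if a number of a shift passes 1 or a number of a turn 1, either way. A call with a gripper value outside its range is refused whole. The fingers move at their own pace and stop on an object; "force" is the grip in N (left out, the last holds). Time passes only in rows, so rows that do not move let the fingers close. It gives the time, the measured TCP pose, the force, the opening and the grip force at its end, in the units of the state.
- r.sense(): the state, without advancing time (a new reading comes with each control period).
- r.snapshot(name): name is "scene" or "top" or "wrist"; returns a dict with "color" (480x640x3 uint8, red, green, blue), "fx", "fy", "cx", "cy" (pixels), "R" (3x3) and "t" (3): a world point X has camera coordinates R X + t; the wrist camera has in their place "mount" (4x4, takes a point from camera to tool coordinates, whose origin is the TCP and whose axes are the flange's). Camera axes: x right, y down, z forward; pixel columns grow to the right and rows downward; lengths in mm; the calibration is good to about 2 mm. A picture is of the moment at which its call begins: read the wrist's pose just before it. There is no depth.
- r.hand_in(): hands the job in; it is judged then, once.
The state is a dict: "time": time; "joint_pos": joint angles; "qd": joint speeds; "joint_efforts": joint torques, N m; "tool_pos": TCP position; "tcp_rot": TCP orientation; "ft_force": force on the tool from outside, world axes, zero at the start; "wrist_torque": the same for the moment, N m; "finger_gap": finger opening in mm; "grip_force": force on a finger pad.
Only numpy, scipy, OpenCV 4.12 (cv2) and the standard library are available. Lean on these libraries where they do the work, as an engineer would, in place of code of your own. Each camera call takes 0.05 s, during which the arm holds its last target. There are 200 camera calls.

## Task

Get the turbidity meter ready for a reading: stand the sample pot upright in its open bay, turn the filter wheel until the sector with three dots is centred in the window, and swing the cam lever just far enough for the sprung pad to take up the gap and hold the pot lightly against the V-shaped backstop. Do not run the lever on past that, or the pot is squeezed, and do not disturb the flask, the vial or the timer.

Things in the scene. Friction and masses are not known exactly. Their poses are not given: they have to be found in the camera images.
- turbidity_meter: instrument fixed to the worktop, 380 mm wide (y), 170 deep (x), 113 high; origin on the worktop under the middle of its sample bay, x = away from its front, y = left seen from the front. Bay: deck 20 mm above the worktop, open in front; black V backstop right (71 mm high), detector behind (74 high, lens to x = 48), cam clamp left. White lamp house at y = -75 to -215 with a 35 degree sloping panel
- sample_pot: white translucent sample pot with a teal screw lid (the top 18 mm), 55 mm in diameter, 88 mm high, about 70 g, loose on the worktop; origin at the centre of its underside. Hold it by the lid, so that the fingers stay above the backstop and the clamp pad (73 mm) when it is set down in the bay
- bay_home (a point): where the centre of the pot's underside belongs: on the deck, the pot touching both faces of the V backstop, which opens towards +y of the instrument. The point moves with the backstop, which has been set beforehand and stays put. A pot set down up to 4 mm off to the +y side is pushed home along the deck by the clamp pad
- pad_face (a point): centre of the clamp pad's rubber face (34 mm wide, 36 high, square to the instrument's y), 55 mm above the worktop; it moves along -y of the instrument towards the pot. With the lever at 0 it stands 6 to 13 mm clear of a pot that is home
- clamp_pad (a joint): how far the pad is pushed back into its barrel against its spring, m: 0 = free, touching nothing; end of travel 0.0095; the spring gives 2 N per mm. The pot is properly, lightly held at about 1 to 5 mm; more than 7 mm squeezes it
- cam_lever (a joint): angle of the cam lever, rad: 0 = open, pointing to the instrument's front; grows as the lever swings to the instrument's left (clockwise from above) to its stop at 2.4, which is far too much. The eccentric advances the pad's carriage towards the pot by 16 mm x (1 - cos angle). The lever stays where it is left; 4 to 6 N at the grip move it
- lever_grip (a point): the lever's upright round black grip, 24 mm in diameter: point on its axis, 110 mm above the worktop. The grip reaches from 74 to 131 mm above the worktop, its axis vertical, 95 mm from the pivot; below it is the flat lever arm (top at 74 mm)
- cam_pivot (a point): point on the vertical axis of the cam lever, 110 mm above the worktop; fixed to the instrument
- filter_wheel (a joint): angle of the filter wheel, rad: 0 = the sector with three dots is centred in the window; positive = turned anticlockwise from there, looking at the panel. Turns either way and stays where it is left (0.05 N m). Six sectors of 60 degrees with 1 to 6 dots, anticlockwise in that order
- wheel_grip (a point): on the axis of the filter wheel (disc 107 mm across, on the sloping panel), inside its black grip bar. z = out of the panel, 35 degrees from vertical towards the front; y = along the bar, turning with the wheel; x = up the slope at angle 0. Bar 50 mm long (y), 16 thick (x), from 21 mm below to 14 mm above the point in z; window plate 23 mm below it, 26 mm or more off the axis
- conical_flask: small glass conical flask, 71 mm across, 101 mm high, a bystander right of the instrument; origin at the centre of its underside
- vial_white: small vial with a white cap, 27 mm across, 60 mm high, a bystander behind the pot; origin at the centre of its underside
- timer: round white timer, 66 mm across, 24 mm high, a bystander left in front of the instrument; origin at the centre of its underside
There are look-alikes about, which are no part of the job. Leave any red look-alike of the sample_pot alone.

How it is judged:
By the outcome, as a careful person would: the job done as asked, in the order asked, and still so for the second after the job is handed in, with the robot touching nothing.
It also fails if it takes over 58 s, if anything falls off the work surface, if the arm or the gripper's body presses on something with over 40 N, if the wrist force passes 120 N, or if a joint passes its speed limit or range.

## Working session

There is one attempt and no reset: what is moved stays moved. The work goes in short steps, Python scripts to look and compute and a tool call to move; the robot and the scene stay as the last step left them, time stands still between calls to the robot, and variables do not carry over. Pictures are saved under pics/ and viewed, at most 10 in all, crops included, and the job is handed in when it is done.

Besides the shell and the picture viewer there is one more tool, called after "Request:" as name(argument=value, ...) on one line, values as JSON. apply_moves: Moves the arm, as the interface text tells. Its arguments: {"type":"object","properties":{"angular":{"type":"array"},"travel":{"type":"array"},"jaw":{"type":"array"},"force":{"type":"number"}},"required":["angular","travel","jaw"]}

```bash
ls; mkdir -p pics; python3 - <<'E'
from bench import r
import cv2,numpy as np
s=r.sense(); print(s)
for n in("scene","top"):
    d=r.snapshot(n); cv2.imwrite(f"pics/{n}0.png",d["color"][:,:,::-1])
    np.savez(f"{n}0.npz",**{k:d[k] for k in d})
    print(n,{k:np.round(np.array(d[k]),3).tolist() for k in d if k!="color"})
E
```

```text
pics
{'time': 0.0, 'joint_pos': array([ 6.15724568e+01,  7.51596762e+00,  8.53300079e+01,  2.64649934e-03,
        8.72605633e+01, -4.89310456e+00]), 'qd': array([ 0.04440828, -0.0554111 ,  0.01391153,  0.00212096,  0.03972071,
        0.0031717 ]), 'joint_efforts': array([-2.04269425e-03, -5.69417524e+01, -5.00540578e+01, -6.34327862e-04,
        1.52619526e-02, -1.64378821e-05]), 'tool_pos': array([239.30579512, 549.6640646 , 255.22843637]), 'tcp_rot': array([-1.79894075e+02, -1.17210440e-02,  1.56465422e+02]), 'ft_force': array([-0.53817825,  0.1538424 , -0.0494067 ]), 'wrist_torque': array([-0.0419426 ,  0.01730878, -0.02805498]), 'grip_force': 0.0, 'finger_gap': 85.46627858091588}
scene {'fx': 551.8, 'fy': 551.8, 'cx': 311.434, 'cy': 245.736, 'R': [[0.733, -0.68, 0.002], [-0.491, -0.531, -0.691], [0.471, 0.506, -0.723]], 't': [-264.35, 352.743, 953.03]}
top {'fx': 613.895, 'fy': 613.895, 'cx': 321.733, 'cy': 229.548, 'R': [[0.02, -1.0, -0.008], [-0.996, -0.019, -0.081], [0.081, 0.01, -0.997]], 't': [111.726, 464.002, 1637.828]}
```

View pics/scene0.png

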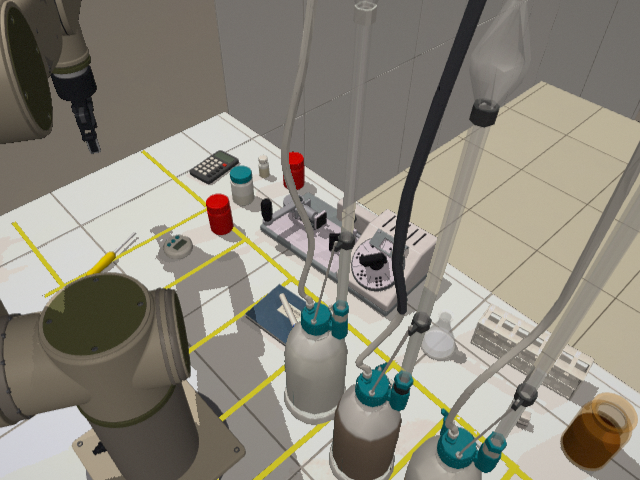

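View pics/top0.png

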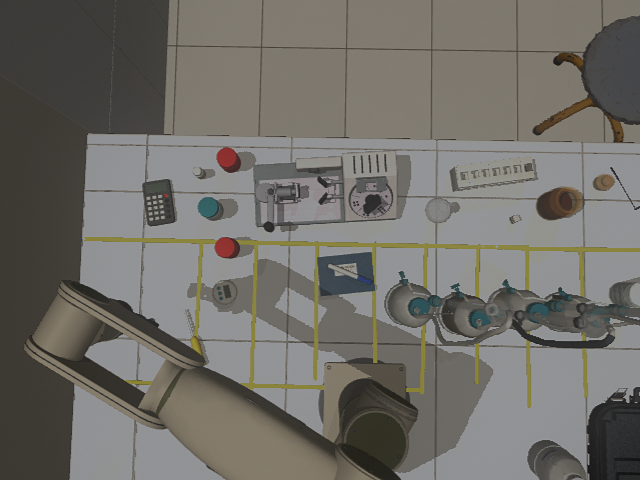

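The pot candidates in the top view are the teal-lidded white pot at (209,208), red pots at (228,159) and (227,247), and the larger teal-capped bottles at about (410,305) and to its right. I choose (209,208). The instrument spans cols 254–397 and rows 152–226. The vial is at (199,173), the timer at (224,292) and the flask at (438,210). Next is a close crop.

```bash
cat > h.py <<'E'
import numpy as np,cv2
def load(n): return dict(np.load(n+".npz"))
def ray(d,u,v,z):
    R,t=d["R"],d["t"]; U,_,Vt=np.linalg.svd(R); R=U@Vt
    c=-R.T@t; w=R.T@np.array([(u-d["cx"])/d["fx"],(v-d["cy"])/d["fy"],1])
    return c+w*(z-c[2])/w[2]
def proj(d,X):
    p=d["R"]@np.array(X)+d["t"]; return d["fx"]*p[0]/p[2]+d["cx"],d["fy"]*p[1]/p[2]+d["cy"]
E
python3 - <<'E'
from h import *
a=load("top0")["color"][:,:,::-1]
c=cv2.resize(a[140:260,180:420],None,fx=3.3,fy=3.3,interpolation=cv2.INTER_CUBIC)
cv2.imwrite("pics/topcrop.png",c)
d=load("top0")
for n,u,v,z in[("pot",209,208,88),("redA",228,159,88),("redB",227,247,88),("vial",199,173,60),("timer",224,292,24),("flask",438,210,50)]: print(n,ray(d,u,v,z).round())
E
```

```text
pot [507. 414.  88.]
redA [636. 369.  88.]
redB [406. 364.  88.]
vial [603. 450.  60.]
timer [289. 379.  24.]
flask [ 517. -187.   50.]
```

View pics/topcrop.png

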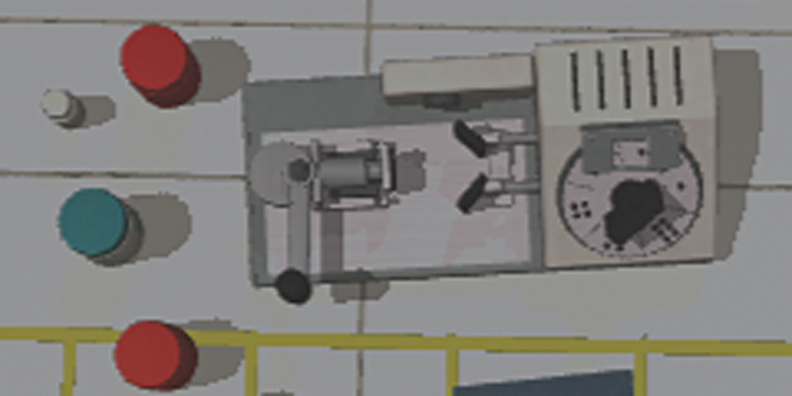

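The close crop confirms the choice. The pot has a teal lid at crop (95,222) and is the only white and teal one. The lever grip is at crop (293,287), the pivot at (297,170), the V backstop near (470,165), and the wheel centre at (632,205) with its window at (630,153).

```bash
python3 - <<'E'
from h import *
d=load("top0")
P={}
for n,u,v,z in[("pot",95,222,88),("grip",293,287,131),("pivot",297,170,95),("bFL",254,285,20),("bBL",243,85,20),("bFR",712,262,20),("hBL",537,45,113),("hBR",713,37,113),("Vb",462,125,71),("Vf",462,210,71),("wheel",632,203,95),("padtop",392,175,73)]:
    P[n]=ray(d,180+u/3.3,140+v/3.3,z); print(n,P[n].round(1))
e=P["bFL"]-P["bFR"];print(np.linalg.norm(e),np.degrees(np.arctan2(-e[0],e[1])))
e=P["bBL"]-P["bFL"];print(np.linalg.norm(e),np.degrees(np.arctan2(e[1],e[0])))
e=P["hBL"]-P["hBR"];print(np.linalg.norm(e),np.degrees(np.arctan2(-e[0],e[1])))
w=r=None
from bench import r
w=r.snapshot("wrist"); print(np.round(w["mount"],3).tolist(),w["fx"],w["cx"],w["cy"])
E
```

```text
pot [508.5 414.8  88. ]
grip [456.6 253.2 131. ]
pivot [551.8 256.1  95. ]
bFL [466.9 296.   20. ]
bBL [632.4 309.8  20. ]
bFR [493.  -78.4  20. ]
hBL [651.   69.8 113. ]
hBR [659.8 -67.1 113. ]
Vb [593.9 127.6  71. ]
Vf [525.6 126.2  71. ]
wheel [530.7  -7.1  95. ]
padtop [552.4 182.4  73. ]
375.2948015437861 3.988975640725
166.0658573202977 4.776854921481627
137.2196301914349 3.6844579387403966
[[0.0, -0.953, -0.304, 77.965], [1.0, -0.0, 0.001, 0.365], [-0.001, -0.304, 0.953, -118.168], [0.0, 0.0, 0.0, 1.0]] 359.83865412324604 325.09502729640093 237.82140659532584
```

Request:
apply_moves(angular=[[0,0,-0.975],[0,0,-0.975],[0,0,-0.975],[0,0,-0.975],[0,0,-0.975],[0,0,-0.975],[0,0,-0.975],[0,0,-0.975],[0,0,0]], travel=[[0.84,-0.42,0],[0.84,-0.42,0],[0.84,-0.42,0],[0.84,-0.42,0],[0.84,-0.42,0],[0.84,-0.42,0],[0.84,-0.42,0],[0.84,-0.42,0],[0,0,0]], jaw=[1,1,1,1,1,1,1,1,1], force=30)

```text
time: 1.27
tool_pos: [510.4, 413.8, 255.5]
tcp_rot: [-180.0, 0.1, 93.8]
ft_force: [-1.3, -0.0, -1.4]
finger_gap: 85.4
grip_force: 0.0
```

```bash
cat >> h.py <<'E'
from scipy.spatial.transform import Rotation as Ro
def wsnap(r,name):
    s=r.sense(); d=r.snapshot("wrist"); M=np.array(d["mount"])
    T=np.eye(4);T[:3,:3]=Ro.from_euler("xyz",s["tcp_rot"],degrees=True).as_matrix();T[:3,3]=s["tool_pos"]
    W=np.linalg.inv(T@M); o=dict(color=d["color"],fx=d["fx"],fy=d["fy"],cx=d["cx"],cy=d["cy"],R=W[:3,:3],t=W[:3,3])
    np.savez(name+".npz",**o); cv2.imwrite(f"pics/{name}.png",d["color"][:,:,::-1]); print(s["time"],s["tool_pos"].round(1),s["tcp_rot"].round(2),s["ft_force"].round(2),s["joint_pos"].round(1)); return o
E
python3 - <<'E'
from h import *; from bench import r
wsnap(r,"w1")
E
```

```text
1.275 [510.4 413.8 255.5] [-1.7997e+02  6.0000e-02  9.3810e+01] [-1.34 -0.04 -1.41] [34.6 16.4 75.2 -0.  88.5 30.8]
```

View pics/w1.png

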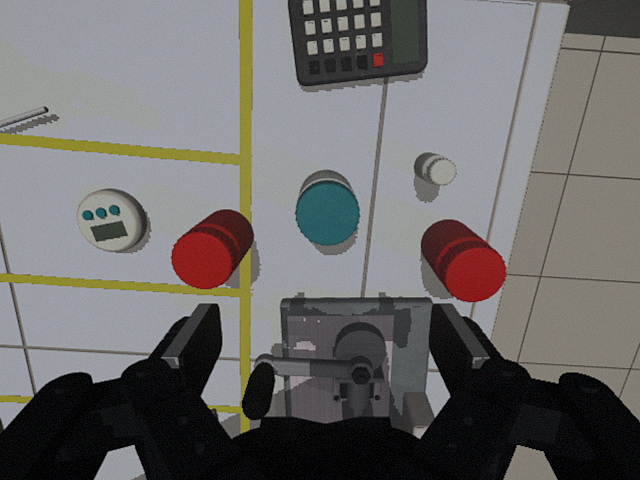

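The wrist view shows the teal lid centred at about (327,212), with red pots left and right of it and the vial at (436,170). The fingers are at the bottom, with clear room round the pot.

```bash
python3 - <<'E'
from h import *
d=load("w1"); a=d["color"].astype(int)
m=((a[...,1]-a[...,0]>40)&(a[...,2]-a[...,0]>40)).astype(np.uint8)
m[:, :280]=0;m[:150]=0;m[260:]=0
c=max(cv2.findContours(m,0,2)[0],key=cv2.contourArea); print(cv2.minEnclosingCircle(c),cv2.fitEllipse(c))
(u,v),_,_=cv2.fitEllipse(c); print(ray(d,u,v,88))
for n,u,v,z in[("pivot",358,372,80),("grip",262,366,131),("vial",441,170,60),("redB",196,262,88),("redA",474,274,88)]: print(n,ray(d,u,v,z).round(1))
E
```

```text
((326.9780578613281, 213.21536254882812), 31.71240997314453) ((326.96624755859375, 214.13926696777344), (59.476654052734375, 61.21143341064453), 82.94771575927734)
[511.5040017 421.4116399  88.       ]
pivot [552.5 264.1  80. ]
grip [467.3 304.3 131. ]
vial [607.6 460.1  60. ]
redB [403.1 372.2  88. ]
redA [641.4 377.   88. ]
```

```bash
python3 - <<'E'
from h import *
d=load("w1"); a=d["color"].astype(int)
print([(v,*a[v,327]) for v in list(range(164,192,1))+list(range(238,256,1))])
print([(u,*a[212,u]) for u in list(range(292,302))+list(range(352,364))])
# body width below the lid
print([(u,*a[182,u]) for u in list(range(294,306))+list(range(348,362))])
E
```

```text
[(164, np.int64(152), np.int64(157), np.int64(165)), (165, np.int64(154), np.int64(158), np.int64(167)), (166, np.int64(158), np.int64(158), np.int64(168)), (167, np.int64(155), np.int64(159), np.int64(168)), (168, np.int64(156), np.int64(161), np.int64(161)), (169, np.int64(123), np.int64(127), np.int64(129)), (170, np.int64(77), np.int64(77), np.int64(79)), (171, np.int64(72), np.int64(72), np.int64(70)), (172, np.int64(78), np.int64(78), np.int64(74)), (173, np.int64(81), np.int64(80), np.int64(82)), (174, np.int64(92), np.int64(93), np.int64(86)), (175, np.int64(95), np.int64(95), np.int64(95)), (176, np.int64(88), np.int64(93), np.int64(90)), (177, np.int64(91), np.int64(89), np.int64(86)), (178, np.int64(137), np.int64(135), np.int64(130)), (179, np.int64(149), np.int64(142), np.int64(138)), (180, np.int64(76), np.int64(86), np.int64(86)), (181, np.int64(21), np.int64(45), np.int64(52)), (182, np.int64(33), np.int64(51), np.int64(53)), (183, np.int64(39), np.int64(60), np.int64(64)), (184, np.int64(41), np.int64(82), np.int64(87)), (185, np.int64(45), np.int64(99), np.int64(106
[... 2958 characters left out ...]
nt64(95), np.int64(96)), (349, np.int64(137), np.int64(140), np.int64(146)), (350, np.int64(161), np.int64(164), np.int64(172)), (351, np.int64(153), np.int64(154), np.int64(162)), (352, np.int64(157), np.int64(158), np.int64(166)), (353, np.int64(152), np.int64(155), np.int64(166)), (354, np.int64(155), np.int64(157), np.int64(166)), (355, np.int64(152), np.int64(156), np.int64(163)), (356, np.int64(157), np.int64(157), np.int64(167)), (357, np.int64(156), np.int64(159), np.int64(167)), (358, np.int64(158), np.int64(161), np.int64(169)), (359, np.int64(152), np.int64(153), np.int64(160)), (360, np.int64(150), np.int64(155), np.int64(162)), (361, np.int64(159), np.int64(161), np.int64(168))]
```

Request:
apply_moves(angular=[[0,0,0],[0,0,0],[0,0,0],[0,0,0],[0,0,0]], travel=[[0,0.06,-0.75],[0,0.06,-0.75],[0,0,-0.75],[0,0,-0.75],[0,0,0]], jaw=[1,1,1,1,1])

```text
time: 1.95
tool_pos: [505.4, 419.9, 132.8]
tcp_rot: [-179.7, 0.2, 94.2]
ft_force: [0.2, -0.6, -0.5]
finger_gap: 85.8
grip_force: 0.0
```

```bash
python3 - <<'E'
from h import *; from bench import r
d=wsnap(r,"w2"); a=d["color"].astype(int)
m=((a[...,1]-a[...,0]>30)&(a[...,2]-a[...,0]>30)).astype(np.uint8);m[:,:260]=0;m[:,420:]=0
c=max(cv2.findContours(m,0,2)[0],key=cv2.contourArea); e=cv2.fitEllipse(c);print(e,cv2.boundingRect(c));print(ray(d,*e[0],88))
E
```

```text
1.95 [505.4 419.9 132.8] [-179.67    0.18   94.2 ] [ 0.15 -0.6  -0.54] [35.2 21.2 82.3  0.  76.8 31. ]
((338.03399658203125, 284.15557861328125), (94.81136322021484, 103.3376693725586), 85.01190185546875) (285, 235, 107, 98)
[511.50013157 422.48804891  88.        ]
```

View pics/w2.png

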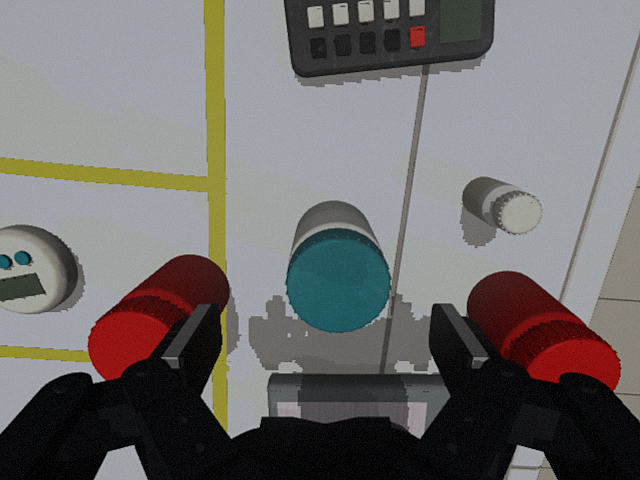

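The lid is at (338,284), between the open fingers and about 6 mm off-centre in +x. Red pots lie outside the fingers and are clear of them. Correct, descend and grip.

Request:
apply_moves(angular=[[0,0,0],[0,0,0],[0,0,0],[0,0,0],[0,0,0],[0,0,0]], travel=[[0.15,0.05,-0.3],[0,0,-0.45],[0,0,-0.45],[0,0,0],[0,0,0],[0,0,0]], jaw=[1,1,1,0.45,0.45,0.45], force=30)

```text
time: 2.75
tool_pos: [514.9, 422.8, 89.2]
tcp_rot: [179.9, -0.0, 94.1]
ft_force: [-0.1, -0.0, -1.6]
finger_gap: 52.8
grip_force: 31.5
```

Request:
apply_moves(angular=[[0,0,0],[0,0,0],[0,0,0],[0,0,0],[0,0,0],[0,0,0],[0,0,0],[0,0,0],[0,0,0],[0,0,0],[0,0,0],[0,0,0],[0,0,0],[0,0,0]], travel=[[0,0,0.9],[0,0,1],[0,-0.5,1],[0,-0.9,1],[0.15,-0.9,0.3],[0.15,-0.9,0],[0.15,-0.9,0],[0.15,-0.9,0],[0.15,-0.9,0],[0.15,-0.9,0],[0.15,-0.9,0],[0,-0.9,0],[0,-0.6,0],[0,0,0]], jaw=[0.45,0.45,0.45,0.45,0.45,0.45,0.45,0.45,0.45,0.45,0.45,0.45,0.45,0.45])

```text
time: 4.5
tool_pos: [556.7, 52.9, 257.1]
tcp_rot: [179.9, 0.0, 93.9]
ft_force: [-0.5, 0.2, -1.3]
finger_gap: 52.9
grip_force: 31.8
```

```bash
python3 - <<'E'
from h import *; from bench import r
d=wsnap(r,"w3")
E
```

```text
4.5 [556.7  52.9 257.1] [1.7993e+02 2.0000e-02 9.3920e+01] [-0.53  0.23 -1.25] [ 0.2  1.1 91.9 -0.  86.9 -3.7]
```

View pics/w3.png

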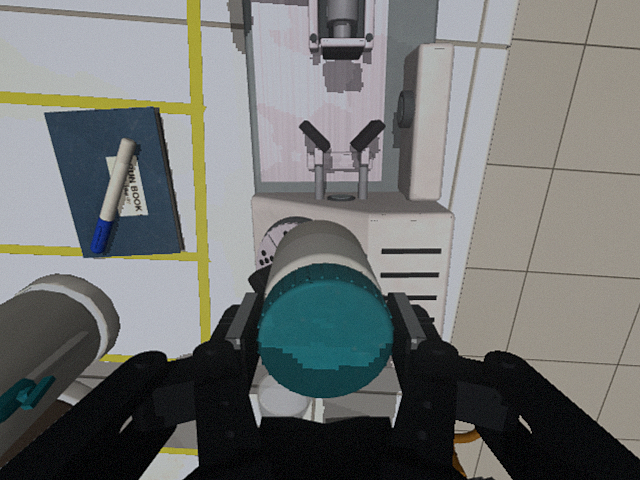

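The V backstop is seen from above, with its plates at (302,125)–(328,148) and (382,125)–(354,148). The pad front is at about (341,55). The pot hangs straight in the grip. One enlarged crop follows.

```bash
python3 - <<'E'
from h import *
a=load("w3")["color"][:,:,::-1]
c=cv2.resize(a[30:175,280:405],None,fx=4,fy=4,interpolation=cv2.INTER_CUBIC)
cv2.imwrite("pics/Vc.png",np.clip(c.astype(float)*1.6,0,255).astype(np.uint8))
E
```

```text
(no output)
```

View pics/Vc.png

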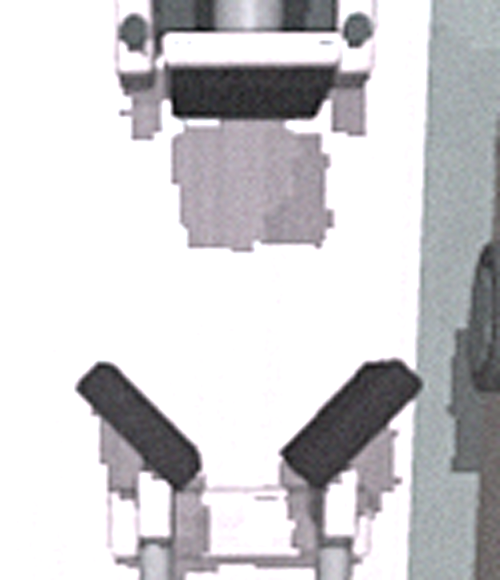

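```bash
python3 - <<'E'
from h import *
d=load("w3")
q=lambda u,v,z: ray(d,280+u/4,30+v/4,z)[:2]
def line(p,q_):
    t=(q_-p)/np.linalg.norm(q_-p); n=np.array([-t[1],t[0]])
    if n[1]<0:n=-n
    return n,n@p
for zb in(22,28):
    n1,c1=line(q(108,364,zb),q(200,458,zb)); n2,c2=line(q(372,362,zb),q(282,452,zb))
    m1,k1=line(q(80,385,71),q(178,487,71)); m2,k2=line(q(420,382,71),q(318,487,71))
    h=np.linalg.solve([n1,n2],[c1+27.5,c2+27.5])
    ho=np.linalg.solve([m1,m2],[k1+27.5+6,k2+27.5+6])
    ang=lambda n:np.degrees(np.arctan2(n[1],n[0]))
    print(zb,"home",h.round(1),"via outer T=6",ho.round(1),"angles",ang(n1),ang(n2),ang(m1),ang(m2),"T",(c1-n1@q(129,436,71)).round(1),(c2-n2@q(369,434,71)).round(1))
for z in(37,): print("pad",q(172,115,z),q(325,118,z))
print("padtop",q(165,68,73),q(340,68,73))
# teal lid in grip
a=d["color"].astype(int);s=[556.7,52.9]
m=((a[...,1]-a[...,0]>30)&(a[...,2]-a[...,0]>30)).astype(np.uint8);m[:,:230]=0;m[:,420:]=0
c=max(cv2.findContours(m,0,2)[0],key=cv2.contourArea);print(cv2.boundingRect(c))
x,y,w,hh=cv2.boundingRect(c); print(ray(d,x+w/2,y+hh/2,257.1-1.2), ray(d,x+w/2,y+hh,256),ray(d,328,400,256))
b=load("top0")
for u,v in((410,305),(400,275),(345,240)): print(ray(b,u,v,150).round())
E
```

```text
22 home [564.8 142.4] via outer T=6 [564.9 142.7] angles 49.309313746929234 138.58883057286607 48.475669515974936 139.86792309268537 T 5.7 5.7
28 home [564.5 142.9] via outer T=6 [564.9 142.7] angles 49.30931374692907 138.58883057286602 48.475669515974936 139.86792309268537 T 5.9 6.2
pad [546.47589873 183.11797755] [579.03087137 184.7791003 ]
padtop [545.12256789 185.48308156] [578.04145546 187.75138791]
(257, 265, 137, 133)
[556.69396115  55.88194725 255.9       ] [558.80716799  25.19779552 256.        ] [559.88782304  24.27520303 256.        ]
[ 269. -101.  150.]
[342. -76. 150.]
[426.  61. 150.]
```

Request:
apply_moves(angular=[[0,0,0],[0,0,0],[0,0,0],[0,0,0],[0,0,0],[0,0,0]], travel=[[0.1,0.77,0],[0.1,0.77,0],[0,0.77,-0.5],[0,0,-0.8],[0,0,-0.8],[0,0,0]], jaw=[0.45,0.45,0.45,0.45,0.45,0.45])

```text
time: 5.3
tool_pos: [562.0, 147.8, 169.3]
tcp_rot: [-179.7, 0.0, 94.1]
ft_force: [0.2, 0.3, -1.4]
finger_gap: 52.7
grip_force: 31.9
```

```bash
python3 - <<'E'
from h import *; from bench import r
d=wsnap(r,"w4"); print(r.sense()["tool_pos"])
E
```

```text
5.3 [562.  147.8 169.3] [-1.7966e+02  1.0000e-02  9.4140e+01] [ 0.25  0.28 -1.36] [ 9.7  8.1 93.8  0.  78.4  5.5]
[563.42558087 147.75785935 171.67441385]
```

Request:
apply_moves(angular=[[0,0,0],[0,0,0]], travel=[[0.03,-0.03,-0.1],[0,0,0]], jaw=[0.45,0.45])

```text
time: 5.6
tool_pos: [566.4, 145.8, 169.7]
tcp_rot: [179.9, -0.0, 94.1]
ft_force: [0.3, -0.3, -0.8]
finger_gap: 52.5
grip_force: 31.9
```

```bash
python3 - <<'E'
from h import *; from bench import r
P=[]
for _ in range(3): P.append(r.sense()["tool_pos"])
print(np.round(P,1)); wsnap(r,"w5")
E
```

```text
[[566.4 145.8 169.7]
 [566.4 145.8 169.7]
 [566.4 145.8 169.7]]
5.6 [566.4 145.8 169.7] [ 1.7988e+02 -1.0000e-02  9.4050e+01] [ 0.35 -0.3  -0.8 ] [ 9.4  8.2 93.6  0.  78.   5.4]
```

Request:
apply_moves(angular=[[0,0,0],[0,0,0],[0,0,0],[0,0,0]], travel=[[-0.02,0.03,-0.3],[0,0,-0.6],[0,0,-0.56],[0,0,0]], jaw=[0.45,0.45,0.45,0.45])

```text
time: 6.15
tool_pos: [563.9, 147.0, 108.0]
tcp_rot: [-179.9, -0.0, 94.1]
ft_force: [0.4, 0.8, -0.9]
finger_gap: 53.1
grip_force: 31.7
```

```bash
python3 - <<'E'
from h import *; from bench import r
d=wsnap(r,"w6")
E
```

```text
6.15 [563.9 147.  108. ] [-1.7988e+02 -1.0000e-02  9.4060e+01] [ 0.36  0.77 -0.91] [ 9.6 11.7 96.5  0.  71.9  5.5]
```

View pics/w6.png

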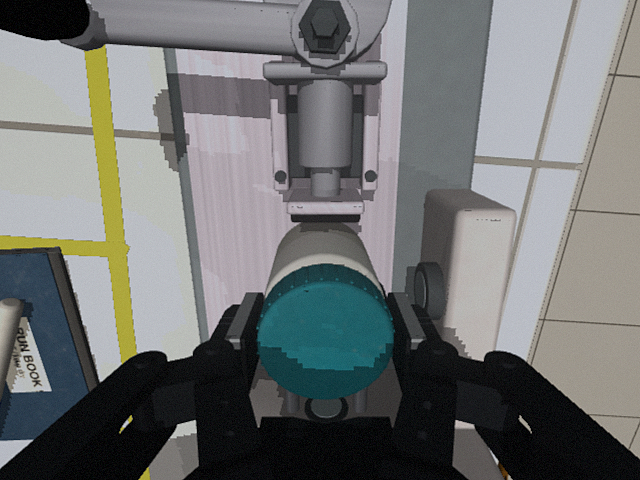

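```bash
python3 - <<'E'
from h import *
d=load("w6"); a=d["color"].astype(int)
print([(v,a[v,325].sum()) for v in range(196,236)])
for v in (217,220,222): print(v,ray(d,325,v,73))
print("lid near edge",ray(d,327,398,107), ray(d,257,325,107),ray(d,394,325,107), ray(d,325,276,107))
E
```

```text
[(196, np.int64(365)), (197, np.int64(282)), (198, np.int64(278)), (199, np.int64(263)), (200, np.int64(264)), (201, np.int64(298)), (202, np.int64(423)), (203, np.int64(485)), (204, np.int64(537)), (205, np.int64(552)), (206, np.int64(555)), (207, np.int64(554)), (208, np.int64(540)), (209, np.int64(534)), (210, np.int64(527)), (211, np.int64(548)), (212, np.int64(503)), (213, np.int64(454)), (214, np.int64(233)), (215, np.int64(84)), (216, np.int64(124)), (217, np.int64(112)), (218, np.int64(101)), (219, np.int64(121)), (220, np.int64(111)), (221, np.int64(112)), (222, np.int64(161)), (223, np.int64(168)), (224, np.int64(192)), (225, np.int64(192)), (226, np.int64(189)), (227, np.int64(213)), (228, np.int64(193)), (229, np.int64(185)), (230, np.int64(176)), (231, np.int64(178)), (232, np.int64(263)), (233, np.int64(319)), (234, np.int64(316)), (235, np.int64(301))]
217 [561.09312998 185.97539051  73.        ]
220 [561.18935886 184.61925335  73.        ]
222 [561.25379065 183.71122698  73.        ]
lid near edge [566.68557797 119.37379829 107.        ] [537.94827418 150.99124148 107.        ] [589.41225081 154.68964656 107.        ] [562.08168784 172.81520031 107.        ]
```

Request:
apply_moves(angular=[[0,0,0],[0,0,0]], travel=[[0,0,-0.02],[0,0,0]], jaw=[0.45,0.45])

```text
time: 6.45
tool_pos: [564.9, 146.8, 109.3]
tcp_rot: [180.0, 0.0, 94.1]
ft_force: [0.2, 0.1, -1.1]
finger_gap: 52.9
grip_force: 31.8
```

Request:
apply_moves(angular=[[0,0,0],[0,0,0],[0,0,0],[0,0,0],[0,0,0],[0,0,0],[0,0,0],[0,0,0]], travel=[[0,0,-0.03],[0,0,0],[0,0,0],[0,0,0],[0,0,0],[0,0,0.6],[0,0,1],[0,0,1]], jaw=[0.45,0.45,0.8,0.9,0.9,0.9,0.9,0.9])

```text
time: 7.45
tool_pos: [564.5, 146.8, 212.7]
tcp_rot: [-180.0, 0.0, 94.1]
ft_force: [1.0, 0.0, 0.0]
finger_gap: 76.9
grip_force: 0.0
```

```bash
python3 - <<'E'
from h import *
A,B=load("scene0"),load("top0")
def tri(p,q):
    a0,a1=ray(A,*p,0),ray(A,*p,300);b0,b1=ray(B,*q,0),ray(B,*q,300)
    u,v=a1-a0,b1-b0; s=np.linalg.lstsq(np.c_[u,-v],b0-a0,rcond=None)[0]
    x,y=a0+s[0]*u,b0+s[1]*v; return ((x+y)/2).round(),np.linalg.norm(x-y).round(1)
for n,p,q in[("cap",(316,318),(420,303)),("stop-a",(340,320),(403,280)),("stop-b",(340,320),(420,305)),("cap2",(373,385),(478,316)),("stop2",(402,390),(478,316)),("flaskcheck",(440,345),(438,210))]: print(n,*tri(p,q))
for z in(100,200,300,400,500,600): print(z,"tube1 scene ray",[ray(A,345+ (366-345)*(240-v)/235,v,z).round() for v in(240,)])
E
```

```text
cap [ 274. -109.  239.] 8.9
stop-a [336. -88. 153.] 15.1
stop-b [ 284. -123.  236.] 31.4
cap2 [ 250. -246.  239.] 0.8
stop2 [ 263. -263.  231.] 39.0
flaskcheck [ 524. -197.    3.] 4.2
100 tube1 scene ray [array([524.,  72., 100.])]
200 tube1 scene ray [array([451.,   7., 200.])]
300 tube1 scene ray [array([379., -59., 300.])]
400 tube1 scene ray [array([ 306., -125.,  400.])]
500 tube1 scene ray [array([ 233., -190.,  500.])]
600 tube1 scene ray [array([ 160., -256.,  600.])]
```

Request:
apply_moves(angular=[[0.05,-0.73,0],[0.05,-0.73,0],[0.05,-0.73,0],[0.05,-0.73,0],[0.05,-0.73,0],[0.05,-0.73,0],[0,0,0],[0,0,0]], travel=[[-0.41,-0.66,0],[-0.41,-0.66,0],[-0.41,-0.66,0],[-0.41,-0.66,0],[-0.41,-0.66,-0.3],[-0.41,-0.66,-0.38],[0,0,0],[0,0,0]], jaw=[0.9,0.9,0.7,0.6,0.6,0.6,0.6,0.6])

```text
time: 8.45
tool_pos: [465.6, -11.4, 183.4]
tcp_rot: [145.0, 0.0, 94.0]
ft_force: [-0.6, 0.4, -0.8]
finger_gap: 51.2
grip_force: 0.0
```

```bash
python3 - <<'E'
from h import *; from bench import r
d=wsnap(r,"w7"); s=r.sense(); print(Ro.from_euler("xyz",s["tcp_rot"],degrees=True).as_matrix().round(3))
print(proj(d,[530,-7,95]))
E
```

```text
8.45 [465.6 -11.4 183.4] [1.4504e+02 3.0000e-02 9.3980e+01] [-0.6   0.43 -0.85] [-16.  -49.6 143.1  14.   54.  -25. ]
[[-0.071  0.819  0.57 ]
 [ 0.997  0.058  0.041]
 [ 0.     0.571 -0.821]]
(np.float64(327.8535932086673), np.float64(246.27138646964036))
```

View pics/w7.png

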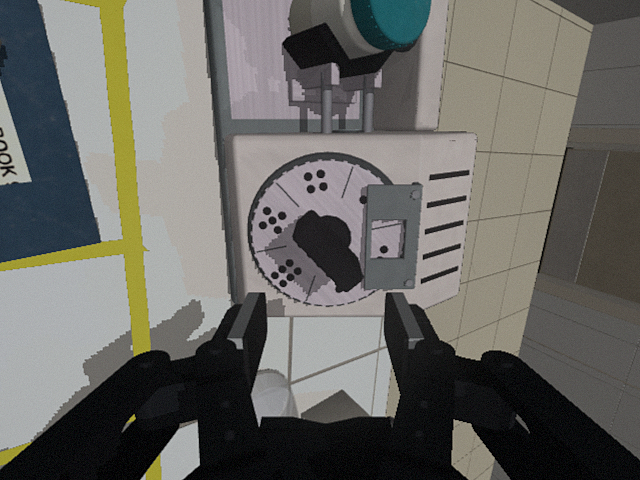

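The wheel is centred at about (325,229) with the window at (388,240), up-slope to the right. The sector angles put 4 dots at (316,182), 5 at (267,219) and 6 at (286,273). A dot of the 3-sector shows at (363,199), and sector 2 is in the window. The bar runs from (300,215) to (355,285). Next I'll work this out in the panel plane.

```bash
python3 - <<'E'
from h import *; from bench import r
d=load("w7"); M=np.array(r.snapshot("wrist")["mount"])
def pl(u,v,D):
    w=M[:3,:3]@np.array([(u-d["cx"])/d["fx"],(v-d["cy"])/d["fy"],1]); c=M[:3,3]
    p=c+w*(D-c[2])/w[2]; return np.array([p[1],p[0]])   # (upslope, left)
rim=[(248,228),(325,152),(322,306),(262,185),(280,290),(285,165),(258,265),(380,168)]
for D in(124,130,136):
    P=np.array([pl(u,v,D) for u,v in rim]); c=np.linalg.lstsq(np.c_[2*P,np.ones(len(P))],(P**2).sum(1),rcond=None)[0]
    R=np.sqrt(c[2]+c[:2]@c[:2]); o=c[:2]
    an=lambda u,v:round(float(np.degrees(np.arctan2(*(pl(u,v,D)-o)[::-1])))%360,1)
    print(D,"centre up,left",o.round(1),"R",R.round(1),"4,5,6:",an(315.5,181),an(267,219),an(286,273),"div",an(283,192),an(262,250),an(310,287),an(348,180),"dot3",an(363,199),"win",(pl(388,240,D)-o).round(1),an(388,240),an(383,249))
a=d["color"].astype(int).sum(2); 
m=(a<75).astype(np.uint8); m[:,:290]=0;m[:,366:]=0;m[:205]=0;m[296:]=0
cs=max(cv2.findContours(m,0,2)[0],key=cv2.contourArea); print(cv2.contourArea(cs),cv2.minAreaRect(cs),cv2.approxPolyDP(cs,3,True)[:,0].tolist())
for v in range(208,296,4): print(v,''.join('#' if x<45 else '+' if x<75 else ':' if x<200 else '.' for x in a[v,286:374:2]))
E
```

```text
124 centre up,left [3.3 4. ] R 56.7 4,5,6: 104.0 165.8 223.4 div 136.5 193.9 251.0 71.7 dot3 47.4 win [41.6 -4.4] 353.9 343.8
130 centre up,left [3.4 2.2] R 58.1 4,5,6: 104.0 165.8 223.4 div 136.5 193.9 251.0 71.7 dot3 47.4 win [42.6 -4.5] 353.9 343.8
136 centre up,left [3.5 0.3] R 59.5 4,5,6: 104.0 165.8 223.4 div 136.5 193.9 251.0 71.7 dot3 47.4 win [43.7 -4.6] 353.9 343.8
1.5 ((334.65380859375, 281.73077392578125), (8.043152809143066, 1.38675057888031), 56.3099365234375) [[333, 278], [337, 285]]
208 ............................................
212 ...........+::+.............................
216 ........:::::::::..:++:.................:...
220 ......:::::::::::::::::::::+............:...
224 .....::::::::::::::::::::::::::.........:...
228 .....::::::::::::::::::::::::::.............
232 ....+::::::::::::::::::::::::::+........:...
236 ...:::::::::::::::::::::+::::::::...........
240 ....:::::::::::::::::::::::+:::::...........
244 ......::::::::::::::::::::::::::............
248 ........::::::::::::::+::::+::::............
252 ..........::::::::::::::::+::::+::..........
256 ...........:+:::::::::::::::::::++:.........
260 .+::..........::::::::::::::::::::::........
264 ::::...........::::::::::::::::::::::.......
268 .....:::..........+:::::::::::::::::::......
272 ....::::............::::::::::::::::::.:....
276 .+:+..........:......:::::::::::::::::::....
280 ..+.....................::::::::::::::.:....
284 .........................+::::::::+:...:....
288 ............:............+::::::+......:....
292 ..........................:................:
```

```bash
python3 - <<'E'
from h import *; from bench import r
d=load("w7"); M=np.array(r.snapshot("wrist")["mount"])
def pl(u,v,D):
    w=M[:3,:3]@np.array([(u-d["cx"])/d["fx"],(v-d["cy"])/d["fy"],1]); c=M[:3,3]
    p=c+w*(D-c[2])/w[2]; return np.array([p[1],p[0]])
g=cv2.cvtColor(d["color"],cv2.COLOR_RGB2GRAY)
n,L,S,C=cv2.connectedComponentsWithStats((g<70).astype(np.uint8))
B=[C[i] for i in range(1,n) if 20<S[i,4]<120 and 245<C[i,0]<405 and 155<C[i,1]<300]; print(np.round(B,1).tolist())
B=np.array(B); G=[]
for k,(c,t) in {4:((316,182),20),5:((270,219),25),6:((286,273),27)}.items():
    q=B[np.hypot(*(B-c).T)<t]; G.append(q.mean(0)); print(k,len(q),q.mean(0).round(1))
for D in(112,118,124):
    P=[pl(*q,D) for q in G]; o=P[0]+P[2]-P[1]
    f=lambda o:[round(float(np.degrees(np.arctan2(*(p-o)[::-1])))%360-60*k,1) for k,p in enumerate(P)]
    print(D,"centre",o.round(1),[np.linalg.norm(p-o).round(1) for p in P],f(o),"rimR",[np.linalg.norm(pl(*x,D)-o).round(1) for x in((248,228),(325,155),(322,306))],"win",(pl(388,239,D-2)-o).round(1), [np.round(pl(*q,D)-o,1).tolist() for q in((363,199),(383,249))])
A=load("top0"); 
T=np.eye(4);s=r.sense();T[:3,:3]=Ro.from_euler("xyz",s["tcp_rot"],degrees=True).as_matrix();T[:3,3]=s["tool_pos"]
for D in(112,118,124):
    o=sum([1,-1,1][i]*pl(*G[i],D) for i in range(3)); X=(T@[o[1],o[0],D,1])[:3]; print(D,X.round(1),proj(A,X),"grip",(T@[o[1],o[0],D-21,1])[:3].round(1))
E
```

```text
[[320.3, 173.5], [307.5, 176.3], [322.9, 186.2], [310.4, 188.7], [364.0, 198.0], [266.5, 210.6], [281.5, 215.4], [272.0, 220.1], [403.4, 240.0], [262.4, 225.0], [277.4, 229.6], [364.9, 258.5], [274.7, 247.9], [383.5, 249.1], [289.3, 262.4], [282.0, 268.8], [297.4, 270.5], [274.3, 275.1], [290.0, 276.9], [311.0, 285.3], [282.7, 283.0]]
4 4 [315.3 181.2]
5 5 [272.  220.1]
6 6 [285.9 272.8]
112 centre [2.2 5.3] [np.float64(38.5), np.float64(38.7), np.float64(38.6)] [101.9, 101.9, 101.7] rimR [np.float64(53.4), np.float64(54.1), np.float64(51.5)] win [40.2 -0.5] [[22.9, 26.1], [37.5, -8.3]]
118 centre [2.2 3.4] [np.float64(39.5), np.float64(39.7), np.float64(39.6)] [101.9, 101.9, 101.7] rimR [np.float64(54.8), np.float64(55.5), np.float64(52.9)] win [41.2 -0.5] [[23.5, 26.8], [38.5, -8.5]]
124 centre [2.3 1.5] [np.float64(40.5), np.float64(40.7), np.float64(40.6)] [101.9, 101.9, 101.7] rimR [np.float64(56.2), np.float64(56.9), np.float64(54.2)] win [42.3 -0.6] [[24.1, 27.5], [39.5, -8.7]]
112 [ 5.304e+02 -1.000e-01  9.120e+01] (np.float64(368.7046717646821), np.float64(201.7622778245153)) grip [518.5  -1.  108.4]
118 [534.   -1.7  86.3] (np.float64(369.22876216447855), np.float64(200.63992152307628)) grip [522.   -2.6 103.5]
124 [537.6  -3.4  81.4] (np.float64(369.7494741594672), np.float64(199.52480018325136)) grip [525.6  -4.3  98.6]
```

Request:
apply_moves(angular=[[-0.497,-0.036,0.716],[-0.497,-0.036,0.716],[-0.497,-0.036,0.716],[-0.497,-0.036,0.716],[-0.497,-0.036,0.716],[-0.497,-0.036,0.716],[0,0,0],[0,0,0]], travel=[[0.12,0.019,-0.17],[0.12,0.019,-0.17],[0.12,0.019,-0.17],[0.12,0.019,-0.17],[0.12,0.019,-0.17],[0.12,0.019,-0.17],[0,0,0],[0,0,0]], jaw=[0.55,0.5,0.5,0.5,0.5,0.5,0.5,0.5], force=25)

```text
time: 9.6
tool_pos: [494.5, -6.1, 142.7]
tcp_rot: [152.3, 22.3, 130.3]
ft_force: [-0.9, -0.7, -0.2]
finger_gap: 42.7
grip_force: 0.0
```

```bash
python3 - <<'E'
from h import *; from bench import r
d=wsnap(r,"w8"); s=r.sense(); print(Ro.from_euler("xyz",s["tcp_rot"],degrees=True).as_matrix().round(3))
g=cv2.cvtColor(d["color"],cv2.COLOR_RGB2GRAY)
n,L,S,C=cv2.connectedComponentsWithStats((g<70).astype(np.uint8))
print([C[i].round().tolist()+[int(S[i,4])] for i in range(1,n) if 25<S[i,4]<200 and 150<C[i,1]<400 and 150<C[i,0]<450])
# predicted positions of the dot groups (disc D=116 model) in w8
T=Ro.from_euler("xyz",[145.04,.03,93.98],degrees=True).as_matrix();t=np.array([465.6,-11.4,183.4])
for D in(112,118,124):
    k=(D-112)/6; o=np.array([2.2,5.3-1.9*k]); rho=38.6+k
    out=[]
    for a in(41.85,101.85,161.85,221.85):
        p=o+rho*np.array([np.cos(np.radians(a)),np.sin(np.radians(a))]); out.append(np.round(proj(d,T@[p[1],p[0],D]+t)).tolist())
    print(D,out)
E
```

```text
9.6 [494.5  -6.1 142.7] [152.32  22.31 130.34] [-0.91 -0.68 -0.15] [-13.8 -38.1 141.4  15.   44.1 -67.5]
[[-0.598  0.56   0.573]
 [ 0.705  0.708  0.044]
 [-0.381  0.43  -0.819]]
[[225.0, 167.0, 78], [447.0, 167.0, 63], [289.0, 197.0, 76], [358.0, 200.0, 74], [273.0, 207.0, 75], [371.0, 208.0, 76], [286.0, 210.0, 73], [350.0, 213.0, 72], [300.0, 214.0, 70], [363.0, 221.0, 72], [283.0, 223.0, 72], [265.0, 239.0, 32], [240.0, 263.0, 74], [252.0, 263.0, 75], [265.0, 263.0, 74], [241.0, 277.0, 72], [253.0, 277.0, 71], [266.0, 277.0, 69], [442.0, 316.0, 127], [363.0, 321.0, 54], [290.0, 324.0, 55]]
112 [[399.0, 273.0], [366.0, 213.0], [291.0, 213.0], [257.0, 274.0]]
118 [[397.0, 271.0], [363.0, 212.0], [288.0, 212.0], [255.0, 272.0]]
124 [[394.0, 270.0], [360.0, 210.0], [286.0, 210.0], [253.0, 270.0]]
```

Request:
apply_moves(angular=[[0,0,0],[0,0,0],[0,0,0],[0,0,0],[0,0,0],[0,0,0],[0,0,0]], travel=[[0.2,0.014,-0.29],[0.2,0.014,-0.29],[0.2,0.014,-0.29],[0,0,0],[0,0,0],[0,0,0],[0,0,0]], jaw=[0.5,0.5,0.5,0.5,0.15,0.15,0.15], force=25)

```text
time: 10.52
tool_pos: [518.6, -6.2, 109.9]
tcp_rot: [152.4, 22.5, 130.4]
ft_force: [-26.4, -9.0, 18.1]
finger_gap: 15.9
grip_force: 41.2
```

Request:
apply_moves(angular=[[0,0,0],[0,0,0],[0,0,0],[0,0,0],[0,0,0],[0,0,0]], travel=[[0,0,0],[-0.06,0,0.08],[0,0,0],[0,0,0],[0,0,0],[0,0,0]], jaw=[0.35,0.35,0.35,0.15,0.15,0.15], force=25)

```text
time: 11.28
tool_pos: [516.3, -5.9, 112.2]
tcp_rot: [152.4, 22.5, 130.4]
ft_force: [-19.1, -6.9, 13.5]
finger_gap: 15.5
grip_force: 27.0
```

Request:
apply_moves(angular=[[0,0,0],[0.373,0.027,-0.537],[0.373,0.027,-0.537],[0.373,0.027,-0.537],[0.373,0.027,-0.537]], travel=[[-0.03,0,0.03],[0,0,0],[0,0,0],[0,0,0],[0,0,0]], jaw=[0.15,0.15,0.15,0.15,0.15])

```text
time: 11.9
tool_pos: [515.8, -5.6, 112.9]
tcp_rot: [146.6, 11.8, 111.3]
ft_force: [21.7, -1.0, -16.9]
finger_gap: 15.5
grip_force: 27.1
```

Request:
apply_moves(angular=[[0.373,0.027,-0.537],[0.373,0.027,-0.537],[0.373,0.027,-0.537],[0.373,0.027,-0.537],[0,0,0]], travel=[[0.015,0,-0.015],[0,0,0],[0,0,0],[0,0,0],[0,0,0]], jaw=[0.15,0.15,0.15,0.15,0.15])

```text
time: 12.52
tool_pos: [516.4, -5.4, 113.1]
tcp_rot: [144.9, 0.1, 94.1]
ft_force: [-0.9, -2.4, 2.2]
finger_gap: 15.3
grip_force: 31.2
```

```bash
python3 - <<'E'
from h import *; from bench import r
s=r.sense(); R=Ro.from_euler("xyz",s["tcp_rot"],degrees=True).as_matrix(); print(s["time"],s["tcp_rot"],R.round(3),s["ft_force"].round(1),s["wrist_torque"].round(2),s["grip_force"])
# twist about n relative to instrument frame (yaw 3.95)
Q=Ro.from_euler("xyz",[145,0,93.95],degrees=True).as_matrix(); print(Ro.from_matrix(Q.T@R).as_rotvec(degrees=True).round(2))
E
```

```text
12.525 [1.44850055e+02 9.99494342e-02 9.40520448e+01] [[-0.071  0.816  0.574]
 [ 0.997  0.059  0.039]
 [-0.002  0.576 -0.818]] [-0.9 -2.4  2.2] [-0.1   0.43 -0.16] 31.178702116012573
[-0.15 -0.02 -0.14]
```

Request:
apply_moves(angular=[[0,0,0],[0,0,0],[0,0,0],[0,0,0],[0,0,0],[0,0,0]], travel=[[0,0,0],[0,0,0],[-0.3,-0.02,0.43],[-0.3,-0.02,0.43],[-0.15,-0.01,0.215],[0,0,0]], jaw=[0.45,0.45,0.45,0.45,0.45,0.45])

```text
time: 13.28
tool_pos: [486.6, -7.4, 156.9]
tcp_rot: [144.8, 0.1, 94.1]
ft_force: [-0.6, 0.7, 0.2]
finger_gap: 38.7
grip_force: 0.0
```

```bash
python3 - <<'E'
from h import *; from bench import r
d=wsnap(r,"w9"); M=np.array(r.snapshot("wrist")["mount"])
def pl(u,v,D):
    w=M[:3,:3]@np.array([(u-d["cx"])/d["fx"],(v-d["cy"])/d["fy"],1]); c=M[:3,3]
    p=c+w*(D-c[2])/w[2]; return np.array([p[1],p[0]])
g=cv2.cvtColor(d["color"],cv2.COLOR_RGB2GRAY)
n,L,S,C=cv2.connectedComponentsWithStats((g<70).astype(np.uint8))
B=np.array([C[i].tolist()+[S[i,4]] for i in range(1,n) if 25<S[i,4]<150 and 130<C[i,1]<400 and 200<C[i,0]<450]);
D=85
for b in B: print(b.round(),pl(b[0],b[1],D).round(1))
c=cv2.resize(d["color"][150:300,230:430,::-1],None,fx=3,fy=3); cv2.imwrite("pics/w9c.png",c)
E
```

```text
13.275 [486.6  -7.4 156.9] [1.4475e+02 1.2000e-01 9.4060e+01] [-0.61  0.69  0.17] [-14.2 -41.9 142.1  14.2  46.8 -24.9]
[292. 190.  68.] [-18.5  42.3]
[355. 192.  66.] [17.7 40.9]
[276. 199.  68.] [-27.6  37. ]
[368. 200.  61.] [24.8 36.3]
[289. 202.  66.] [-20.3  35.1]
[301. 206.  65.] [-13.3  33.1]
[348. 205.  65.] [13.6 33.5]
[360. 212.  65.] [20.8 29.4]
[286. 214.  61.] [-22.4  27.9]
[410. 262. 123.] [51.8 -1.7]
[245. 252.  60.] [-47.5   5. ]
[257. 252.  60.] [-40.4   5. ]
[269. 252.  61.] [-33.1   5. ]
[383. 251.  55.] [34.9  5. ]
[396. 258.  59.] [43.3  0.8]
[246. 265.  58.] [-47.5  -3.4]
[258. 265.  58.] [-40.3  -3.4]
[270. 265.  59.] [-33.   -3.4]
[382. 264.  57.] [34.8 -3.4]
[362. 306.  67.] [ 23.5 -31.5]
[292. 309.  59.] [-20.3 -33.4]
[349. 312.  47.] [ 15.6 -35.6]
```

The sector with three dots is centred in the window: dots at (383,251), (382,264) and (396,258), residual about 0°. Now the lever.

Request:
apply_moves(angular=[[-0.061,0.87,0],[-0.061,0.87,0],[-0.061,0.87,0],[-0.061,0.87,0],[-0.061,0.87,0],[0,0,0.94],[0,0,0.94],[0,0,0.94],[0,0,0.94],[0,0,0.94],[0,0,0.94],[0,0,0.94],[0,0,0.94],[0,0,0.94],[0,0,0.94],[0,0,0.94],[0,0,0.94],[0,0,0],[0,0,0]], travel=[[0,0,0.42],[0,0,0.42],[0,0.3,0.42],[0,0.35,0.42],[0,0.35,0.42],[-0.05,0.46,0],[-0.05,0.46,0],[-0.05,0.46,0],[-0.05,0.46,0],[-0.05,0.46,0],[-0.05,0.46,0],[-0.05,0.46,0],[-0.05,0.46,0],[-0.05,0.46,0],[-0.05,0.46,0],[-0.05,0.46,0],[-0.05,0.46,0],[0,0,0],[0,0,0]], jaw=[0.5,0.5,0.5,0.5,0.5,0.5,0.5,0.5,0.5,0.5,0.5,0.5,0.5,0.5,0.5,0.5,0.5,0.5,0.5])

```text
time: 15.75
tool_pos: [462.2, 253.2, 239.0]
tcp_rot: [179.8, -0.0, -175.8]
ft_force: [-0.1, -0.5, 0.4]
finger_gap: 42.7
grip_force: 0.0
```

```bash
python3 - <<'E'
from h import *; from bench import r
d=wsnap(r,"w10")
g=cv2.cvtColor(d["color"],cv2.COLOR_RGB2GRAY)
for n,X in(("grip top",[462,251,131]),("grip bot",[462,251,74]),("pivot",[557,258,85])): print(n,np.round(proj(d,X)))
for v in range(150,430,6): print(v,''.join('#' if x<30 else '+' if x<60 else ':' if x<110 else '.' for x in g[v,220:430:3]))
E
```

```text
15.75 [462.2 253.2 239. ] [ 1.7980e+02 -3.0000e-02 -1.7581e+02] [-0.05 -0.52  0.45] [ 23.   -3.4  98.2   0.2  85.2 -71.2]
grip top [320. 245.]
grip bot [321. 223.]
pivot [321. 332.]
150 ....................................................................:+
156 ....................................................................++
162 ....................................................................++
168 ....................................................................++
174 .....................................................................+
180 ......................................................................
186 ......................................................................
192 ......................................................................
198 ...................:::................................................
204 ..............:::..:::.:..:.::........................................
210 :...::::......:.....::.......:....::...:..............................
216 ++++++++++++++++++++++++:+::+++:++++++++:::::::::::...................
222 :::::::::::::+
[... 1906 characters left out ...]
.........:##+############
378 ################..:.............................:......###############
384 ###############:.......................................:#+############
390 ###############.......................:.................++############
396 ##############...........................................#############
402 ##############...........................................#############
408 ##############:..........................................#############
414 ###############.........................................##############
420 #############################::.........+:############################
426 ######################################################################
```

```bash
python3 - <<'E'
from h import *
d=load("w10"); print("grip",ray(d,330,237.5,131).round(1)); print("arm",ray(d,325,270,74).round(1),ray(d,324,325,80).round(1))
m=(cv2.cvtColor(d["color"],cv2.COLOR_RGB2GRAY)<62).astype(np.uint8); m[:,:308]=0;m[:,356:]=0;m[:219]=0;m[262:]=0
m=cv2.morphologyEx(m,cv2.MORPH_OPEN,np.ones((5,5)));c=max(cv2.findContours(m,0,2)[0],key=cv2.contourArea);print(cv2.boundingRect(c),cv2.minEnclosingCircle(c))
E
```

```text
grip [456.1 257.  131. ]
arm [503.4 257.4  74. ] [552.8 260.1  80. ]
(313, 219, 35, 38) ((329.0, 235.8783721923828), 21.304546356201172)
```

```bash
python3 - <<'E'
import numpy as np
h=np.radians(181.5-7.95*np.arange(12)); P=np.c_[552+95.5*np.cos(h),259.5+95.5*np.sin(h)]; print((np.diff(P,axis=0)/40).round(3).tolist(),P[0],P[-1])
E
```

```text
[[0.014, 0.331], [0.06, 0.326], [0.104, 0.314], [0.147, 0.297], [0.186, 0.274], [0.222, 0.245], [0.254, 0.212], [0.281, 0.175], [0.303, 0.134], [0.318, 0.091], [0.328, 0.046]] [456.53272546 257.00010144] [545.25512284 354.76151706]
```

Request:
apply_moves(angular=[[0,0,0],[0,0,0],[0,0,0],[0,0,0],[0,0,0],[0,0,0],[0,0,0]], travel=[[-0.14,0.085,-0.6],[0,0,-0.7],[0,0,-0.8],[0,0,-0.7],[0,0,-0.5],[0,0,0],[0,0,0]], jaw=[0.5,0.5,0.5,0.5,0.5,0.37,0.37], force=20)

```text
time: 16.68
tool_pos: [457.2, 256.8, 108.9]
tcp_rot: [179.7, 0.1, -175.8]
ft_force: [-0.2, -0.2, -0.5]
finger_gap: 31.5
grip_force: 0.0
```

Request:
apply_moves(angular=[[0,0,-0.994],[0,0,-0.994],[0,0,-0.994],[0,0,-0.994],[0,0,-0.994],[0,0,-0.994],[0,0,-0.994],[0,0,-0.994],[0,0,-0.994],[0,0,-0.994],[0,0,0]], travel=[[0.014,0.331,0],[0.06,0.326,0],[0.104,0.314,0],[0.147,0.297,0],[0.186,0.274,0],[0.222,0.245,0],[0.254,0.212,0],[0.281,0.175,0],[0.303,0.134,0],[0.318,0.091,0],[0,0,0]], jaw=[0.37,0.37,0.37,0.37,0.37,0.37,0.37,0.37,0.37,0.37,0.37])

```text
time: 18.05
tool_pos: [533.2, 353.3, 109.2]
tcp_rot: [179.7, 0.0, 104.8]
ft_force: [0.8, 0.9, 0.5]
finger_gap: 31.5
grip_force: 0.0
```

```bash
python3 - <<'E'
from h import *; from bench import r
d=wsnap(r,"w11"); g=cv2.cvtColor(d["color"],cv2.COLOR_RGB2GRAY)
t=r.snapshot("top"); np.savez("top1.npz",**t); t=dict(np.load("top1.npz"))
for n,X in(("lid",[564.5,143,108]),("padface",[562,171,73]),("grip",[550,353,131]),("pivot",[552,259.5,85])): print(n,np.round(proj(d,X)),np.round(proj(t,X)))
E
```

```text
18.05 [533.2 353.3 109.2] [1.7965e+02 1.0000e-02 1.0481e+02] [0.77 0.93 0.54] [29.  19.5 87.2 -0.1 73.1 14.2]
lid [283. 666.] [314. 187.]
padface [295. 560.] [303. 189.]
grip [375. 391.] [230. 189.]
pivot [313. 472.] [269. 192.]
```

Request:
apply_moves(angular=[[0,0,0],[0,0,0],[0,0,0],[0,0,0],[0,0,-0.45],[0,0,-0.45],[0,0,-0.45],[0,0,0],[0,0,0],[0,0,0],[0,0,0],[0,0,0]], travel=[[0,0,0.5],[0,0,0.8],[0,0,0.9],[0,0,0.8],[0.1,-0.7,0.2],[0.1,-0.7,0],[0.1,-0.7,0],[0.1,-0.7,0],[0.1,-0.7,0],[0.1,-0.7,0],[0,0,0],[0,0,0]], jaw=[0.5,0.5,0.5,0.5,0.5,0.5,0.5,0.5,0.5,0.5,0.5,0.5])

```text
time: 19.65
tool_pos: [556.3, 185.3, 237.3]
tcp_rot: [179.7, 0.0, 94.0]
ft_force: [0.3, 0.8, -0.5]
finger_gap: 42.9
grip_force: 0.0
```

```bash
python3 - <<'E'
from h import *; from bench import r
d=wsnap(r,"w12")
t=r.snapshot("top"); np.savez("top2.npz",**t); t=dict(np.load("top2.npz"))
for n,X in(("lid",[564.5,143,108]),("padface",[562,171,73]),("grip",[545,353,131]),("pivot",[552,259.5,85])): print(n,np.round(proj(d,X)),np.round(proj(t,X)))
a=cv2.resize(d["color"][0:400,200:460,::-1],None,fx=1.45,fy=1.45,interpolation=cv2.INTER_CUBIC)
b=cv2.resize(t["color"][160:230,200:330,::-1],(423,228),interpolation=cv2.INTER_CUBIC)
o=np.zeros((580,800,3),np.uint8); o[:,:377]=a; o[:228,377:]=b
cv2.imwrite("pics/chk.png",np.clip(o*1.3,0,255).astype(np.uint8))
E
```

```text
19.65 [556.3 185.3 237.3] [179.66   0.    94.01] [ 0.3   0.83 -0.47] [13.5  5.6 89.3 -0.1 84.8  9.4]
lid [331. 291.] [314. 187.]
padface [329. 241.] [303. 189.]
grip [324. -58.] [230. 191.]
pivot [325. 129.] [269. 192.]
```

View pics/chk.png

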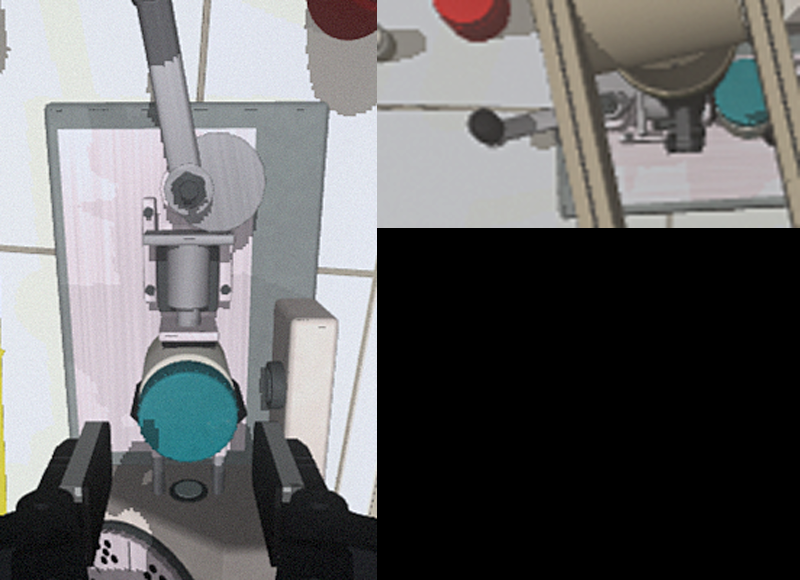

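```bash
python3 - <<'E'
from h import *
for n,col,r0,r1 in(("w6",325,150,225),("w12",329,195,262)):
    d=load(n); g=d["color"].astype(int).mean(2)
    print(n,[(v,int(g[v,col-2:col+3].mean())) for v in range(r0,r1)])
d6,d12=load("w6"),load("w12")
g=d12["color"].astype(int).mean(2)
for v in(20,40,60,80,100): print(v,''.join('#' if x<60 else '+' if x<95 else ':' if x<125 else '.' for x in g[v,285:350]))
E
```

```text
w6 [(150, 134), (151, 134), (152, 133), (153, 135), (154, 131), (155, 134), (156, 135), (157, 133), (158, 132), (159, 133), (160, 132), (161, 132), (162, 132), (163, 135), (164, 132), (165, 132), (166, 132), (167, 98), (168, 78), (169, 80), (170, 81), (171, 81), (172, 73), (173, 121), (174, 133), (175, 130), (176, 133), (177, 130), (178, 129), (179, 129), (180, 131), (181, 130), (182, 130), (183, 131), (184, 131), (185, 130), (186, 129), (187, 131), (188, 128), (189, 131), (190, 123), (191, 120), (192, 120), (193, 121), (194, 123), (195, 124), (196, 120), (197, 95), (198, 90), (199, 89), (200, 87), (201, 101), (202, 146), (203, 166), (204, 178), (205, 182), (206, 184), (207, 182), (208, 180), (209, 179), (210, 176), (211, 180), (212, 167), (213, 150), (214, 78), (215, 30), (216, 36), (217, 38), (218, 37), (219, 39), (220, 38), (221, 33), (222, 49), (223, 60), (224, 62)]
w12 [(195, 126), (196, 125), (197, 125), (198, 126), (199, 125), (200, 126), (201, 124), (202, 127), (203, 126), (204, 125), (205, 126), (206, 126), (207, 125), (208, 124), (209, 126), (210, 126), (211, 131), (212, 11
[... 212 characters left out ...]
, (231, 173), (232, 169), (233, 171), (234, 161), (235, 85), (236, 31), (237, 33), (238, 30), (239, 67), (240, 98), (241, 102), (242, 100), (243, 101), (244, 134), (245, 156), (246, 160), (247, 165), (248, 106), (249, 47), (250, 46), (251, 49), (252, 50), (253, 53), (254, 55), (255, 52), (256, 62), (257, 79), (258, 89), (259, 87), (260, 83), (261, 83)]
20 ............+#+++++++++++++++++++++#+.................::::.......
40 ................+#++++++++++++++++:..::+:............::::........
60 .................:::+::..................::+.......:::::.........
80 ::::::::::::::::+##+++#++:..................::++:::::::::::::::::
100 ............................+:::...........:....:++:.............
```

```bash
python3 - <<'E'
from h import *
a,b=load("w6"),load("w12")
for n,va,vb,z in(("barrel",166.7,212.2,66),("barrel",166.7,212.2,60),("plate",213.7,235,73),("pad",221.7,238.7,73),("shaftroot",172.5,214.7,60)):
    p,q=ray(a,325,va,z),ray(b,329,vb,z); print(n,z,p[:2].round(1),q[:2].round(1),"adv",(p[1]-q[1]).round(2))
# lid now
d=b; c=d["color"].astype(int); m=((c[...,1]-c[...,0]>40)&(c[...,2]-c[...,0]>40)).astype(np.uint8);m[:,:280]=0;m[:,400:]=0
k=max(cv2.findContours(m,0,2)[0],key=cv2.contourArea); e=cv2.fitEllipse(k);print(e,ray(d,*e[0],108).round(1),cv2.boundingRect(k))
# lever arm edges (z 74): heading
L=[ray(d,u,v,74)[:2] for u,v in((299,20),(301.5,20))]
for (u0,u1,v) in((301,319,40),(302,326,60),(304,328,80),(313,331,100)): print(v,ray(d,(u0+u1)/2,v,74).round(1))
E
```

```text
barrel 66 [559.6 206.9] [560.1 194. ] adv 12.92
barrel 60 [559.6 206.2] [560.4 192.6] adv 13.68
plate 73 [561.  187.5] [561.3 176.5] adv 10.95
pad 73 [561.2 183.8] [561.5 173.3] adv 10.52
shaftroot 60 [559.8 203.6] [560.5 190.4] adv 13.22
((330.17626953125, 286.1781005859375), (61.29875946044922, 65.48088836669922), 105.79740142822266) [563.8 147.1 108. ] (295, 255, 69, 64)
40 [537.6 318.1  74. ]
60 [541.1 305.6  74. ]
80 [543.4 292.7  74. ]
100 [548.6 279.6  74. ]
```

Left crop: the pad bears on the pot body behind the lid (lid at (188,410)). The lever runs from the pivot (188,187) to about (150,30), so it stands at about 79°. The carriage has advanced 13 mm and the pad 10.8 mm, which is about 2 mm of compression. A nudge of about 4° brings it mid-band.

Request:
apply_moves(angular=[[0,0,0.45],[0,0,0.45],[0,0,0.45],[0,0,0],[0,0,0],[0,0,0],[0,0,0],[0,0,0],[0,0,0],[0,0,0],[0,0,0],[0,0,0]], travel=[[-0.1,0.7,0],[-0.1,0.7,0],[-0.1,0.7,0],[-0.1,0.7,0],[-0.1,0.7,0],[-0.1,0.7,0],[0,0,-0.6],[0,0,-0.9],[0,0,-0.9],[0,0,-0.6],[0,0,-0.2],[0,0,0]], jaw=[0.5,0.5,0.5,0.5,0.5,0.5,0.5,0.5,0.5,0.5,0.5,0.5])

```text
time: 21.25
tool_pos: [531.8, 353.3, 107.9]
tcp_rot: [179.8, 0.0, 104.8]
ft_force: [0.2, -0.3, -0.3]
finger_gap: 43.1
grip_force: 0.0
```

Request:
apply_moves(angular=[[0,0,0],[0,0,0],[0,0,-0.25],[0,0,-0.25],[0,0,0],[0,0,0]], travel=[[0,0,0],[0,0,0],[0.082,0.015,0],[0.082,0.015,0],[0,0,0],[0,0,0]], jaw=[0.37,0.37,0.37,0.37,0.37,0.37])

```text
time: 22.0
tool_pos: [538.9, 354.1, 107.8]
tcp_rot: [179.7, 0.0, 100.8]
ft_force: [-2.1, 0.7, 1.1]
finger_gap: 31.4
grip_force: 0.6
```

Request:
apply_moves(angular=[[0,0,0],[0,0,0],[0,0,0],[0,0,0],[0,0,0],[0,0,0],[0,0,-0.5],[0,0,-0.35],[0,0,0],[0,0,0],[0,0,0],[0,0,0],[0,0,0]], travel=[[0,0,0],[0,0,0],[0,0,0.5],[0,0,0.8],[0,0,0.9],[0,0,0.8],[0.08,-0.7,0.2],[0.08,-0.7,0],[0.08,-0.7,0],[0.08,-0.7,0],[0.08,-0.7,0],[0.04,-0.7,0],[0,0,0]], jaw=[0.5,0.5,0.5,0.5,0.5,0.5,0.5,0.5,0.5,0.5,0.5,0.5,0.5])

```text
time: 23.62
tool_pos: [557.0, 184.5, 237.7]
tcp_rot: [179.6, 0.0, 93.9]
ft_force: [0.2, 0.7, -0.4]
finger_gap: 42.6
grip_force: 0.0
```

```bash
python3 - <<'E'
from h import *; from bench import r
d=wsnap(r,"w13"); g=d["color"].astype(int).mean(2)
u=int(round(proj(d,[561,190,70])[0])); print(u,[(v,int(g[v,u-2:u+3].mean())) for v in range(195,262)])
k=d["color"].astype(int); m=((k[...,1]-k[...,0]>40)&(k[...,2]-k[...,0]>40)).astype(np.uint8);m[:,:280]=0;m[:,400:]=0
k=max(cv2.findContours(m,0,2)[0],key=cv2.contourArea); e=cv2.fitEllipse(k);print(e,ray(d,*e[0],108).round(1))
# lever arm centre by columns
for v in(20,40,60,80,100): print(v,''.join('#' if x<60 else '+' if x<95 else ':' if x<125 else '.' for x in g[v,285:350]))
E
```

```text
23.625 [557.  184.5 237.7] [1.7964e+02 5.0000e-02 9.3850e+01] [ 0.24  0.7  -0.36] [13.4  5.6 89.2 -0.1 84.8  9.5]
329 [(195, 126), (196, 125), (197, 126), (198, 122), (199, 125), (200, 124), (201, 125), (202, 124), (203, 124), (204, 127), (205, 123), (206, 124), (207, 125), (208, 122), (209, 123), (210, 127), (211, 128), (212, 87), (213, 80), (214, 116), (215, 125), (216, 121), (217, 121), (218, 123), (219, 118), (220, 118), (221, 114), (222, 113), (223, 106), (224, 91), (225, 85), (226, 81), (227, 115), (228, 158), (229, 173), (230, 171), (231, 168), (232, 173), (233, 150), (234, 72), (235, 29), (236, 35), (237, 26), (238, 91), (239, 103), (240, 102), (241, 99), (242, 114), (243, 144), (244, 156), (245, 159), (246, 168), (247, 96), (248, 39), (249, 48), (250, 56), (251, 51), (252, 49), (253, 56), (254, 52), (255, 69), (256, 84), (257, 87), (258, 85), (259, 81), (260, 82), (261, 81)]
((329.2849426269531, 284.8581848144531), (61.20957565307617, 65.6313247680664), 101.79273986816406) [563.7 146.9 108. ]
20 .................#++++++++++++++++++++++#............::::........
40 ....................##+:.:++++++++++++:..:++........:::..........
60 ......................++:..................::++...+:::...........
80 ::::::::::::::::::::::+##++:..................::++:::::::::::::::
100 ............................:+:::...............::+:.............
```

```bash
python3 -c "
from bench import r
print(r.hand_in())"
```

```text
the job is handed in; nothing more can be done
None
```

The job is handed in at about 24 s: the pot stands upright in the bay and the three-dot sector is centred in the window. The lever is at about 83°, with the sprung pad pressed back by an estimated 2.7 mm (±0.7), so the pot is held lightly against the V backstop. No move went near the flask, vial or timer, though I took no final picture of them.

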